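# Zero the swaging rolls by feel and open them three turns

## Task

Set the roll gap of the green swaging machine for the next wired edge with the small crank on its top: wind the crank down (clockwise seen from above) until you feel the two rolls just meet, without jamming them, then wind it back exactly three full turns from there and let go. Leave the tools and the copper on the bench where they lie.

Things in the scene. Friction and masses are not known exactly. Their poses are not given: they have to be found in the camera images.
- knob_grip (a point): The red upright handle on the end of the small top crank: revolving sleeve, 25 mm diameter, 54 mm tall; this point is its centre, half-way up, about 270 mm above the bench. It runs on a level circle of 60 mm radius about crank_axis and turns freely on its own pin, so a gripper may keep its own yaw. It rises 3 mm with each turn anticlockwise and sinks 3 mm with each turn clockwise.
- crank_axis (a point): Point on the upright axis of the crank and screw, level with knob_grip (rises and sinks with it). Nothing stands there: hub (28 mm) and flat crank arm (20 mm wide, 8 mm thick) lie lower, the arm's top 33 mm below this point. No end stop; an even drag of 2 N at the handle, either way, and at rest it can hold up to 2 N. Clockwise from above lowers the upper roll, anticlockwise lifts it.
- upper_shaft: Upper shaft with its gear, brass bearing block and the upper steel roll on its front (-y) end; it tips up about its rear bearing as the screw lifts. Origin on its axis at its rear end, y along the shaft. From first touch of the rolls the crank stiffens evenly, about 2 N more at the handle for every 10 degrees; 13 N over the drag is jammed. At the start the rolls stand 0.4 to 1.8 turns apart.
- lower_roll: Lower steel roll, about 52 mm diameter like the upper, on the front end of the fixed lower shaft; origin at its centre. The rolls are worn and the lower bearing sits a little differently each time, so measured poses do not tell when the rolls meet. They stay nipped when the crank's handle is eased.
- machine: Green bench swaging machine, bolted down. Origin on the bench under the crank's axis; the shafts run along its y axis, rolls at its -y end (50 mm from the origin), column, gears and the big drive crank (leave it) at its +y end, out to 385 mm; 210 mm high without the top crank. Its big crank reaches 155 mm to +x.
- hammer: Hammer lying on the bench, 260 mm long; leave it.
- screwdriver: Yellow-handled screwdriver lying on the bench, 200 mm long; leave it.
- sanding_block: Grey sanding block, 100 x 65 x 35 mm, on the bench; leave it.
- wired_strip: Copper strip with two wired (beaded) edges, 211 x 56 x 11 mm, on the bench; leave it.

How it is judged:
By the outcome, as a careful person would: the job done as asked, in the order asked, and still so for the second after the job is handed in, with the robot touching nothing.
It also fails if it takes over 69 s, if anything falls off the work surface, if the arm or the gripper's body presses on something with over 40 N, if the wrist force passes 120 N, or if a joint passes its speed limit or range.

## Robot

A 7-joint arm with a two-finger parallel gripper is mounted at the origin on the work surface. World frame = base frame: x ahead of the robot, y to its left, z up, the work surface at z = 0. Lengths are in mm, angles in rad, forces in N, time in s.
With the tool pointing down it reaches from about 400 to 875 mm from the base axis. Payload 4.4 kg.
Tool frame: the origin (TCP) lies at the very end of the fingers, on their centre line; the grasp point (between the pads) lies 19 mm behind it; z points along the fingers, y is the line along which they close (so a half turn about z gives the same grasp; the last joint's range is limited). The gripper opens to 85 mm and grips with 20 to 120 N. Pads are 22 mm wide; open, the fingers measure 114 mm over their backs; the gripper's body (76 mm by 85 mm) begins 54 mm behind the grasp point. The pads swing forward as they close: fully open they stand 13 mm farther back than shut.
Start: joints at [-1.184, 0.628, 0.038, 1.517, -0.027, 0.996, -0.02], TCP at [284.345, 584.522, 231.313] pointing down, gripper open.
Joint ranges: [-3.06, 3.06], [-0.37, 2.12], [-1.25, 1.32], [0.18, 2.47], [-1.1, 4.24], [0.23, 1.98], [-2.94, 2.94]. Speed limits (rad/s): [2.57, 2.57, 3.14, 3.14, 3.14, 3.14, 3.14].

## Interface

Orientations are given as [roll, pitch, yaw] about the fixed x, y, z axes, in that order (R = Rz(yaw) Ry(pitch) Rx(roll)).
In Python, from cell import ctrl gives the robot as it stands.
- The arm moves only by the tool step_arm, never from a script. Its argument "series" is a list that holds one entry, the list of rows, each a list of 7 numbers: the turn, a rotation vector about the tool's x, y, z as a fraction of full scale, then the shift along the tool's x, y, z as a fraction of full scale, then the closure, from 0 (fully open) to 1 (shut). In form: [[[ax, ay, az, tx, ty, tz, gripper], ...]]. A call has 1 to 12 rows; each row shifts and turns the commanded pose from where the row before left it, along the tool's axes as they then stand; what a row does not reach is not made up. Full scale, the value 1, is 150 mm for a shift and 45 degrees for a turn. A row lasts 1/10 s, in which the tool goes at most 50 mm and 8.59 degrees, less where a joint would pass 70% of its speed; a pose out of reach is approached as far as the arm can. A call with a number of a shift or a turn outside -1 to 1 is refused whole. A call with a gripper value outside its range is refused whole. The fingers move at their own pace and stop on an object; the grip force is fixed at half the most. Time passes only in rows, so rows that do not move let the fingers close. It gives the time, the measured TCP pose, the force, the opening and the grip force at its end, in the units of the state.
- ctrl.read_state(): the state, without advancing time (a new reading comes with each control period).
- ctrl.get_image(name): name is "scene" or "top" or "wrist"; returns a dict with "img" (420x560x3 uint8, red, green, blue), "fx", "fy", "cx", "cy" (pixels), "R" (3x3) and "t" (3): a world point X has camera coordinates R X + t. Camera axes: x right, y down, z forward; pixel columns grow to the right and rows downward; lengths in mm; the calibration is good to about 2 mm. A picture is of the moment at which its call begins. There is no depth.
- ctrl.finish_job(): hands the job in; it is judged then, once.
Trained networks look in a picture, given as the dict that the camera call returned (one of the last four; its "shot" number tells which), for a name from the list of things; names that differ only in an ending like _2 or _b are one class to them, and where a whole thing is asked for, a point or a joint stands for the part that bears it (a point fixed in the world has none). Each returns a list of dicts, best first, with "score" (0 to 1); they miss things now and then, are a little off and sometimes report something else, mostly with a low value. They report only what shows in the picture. A call takes as long as a camera call.
- ctrl.recognise(picture, thing): "centre" ([column, row] in pixels, amid what is visible of it).
The state is a dict: "clock": time; "qpos": joint angles; "qd": joint speeds; "tau": joint torques, N m; "eef_pos": TCP position; "tool_rot": TCP orientation; "force": force on the tool from outside, world axes, zero at the start; "torque": the same for the moment, N m; "width": finger opening in mm; "gripper_force": force on a finger pad.
Only numpy, scipy, OpenCV 4.12 (cv2) and the standard library are available. Lean on these libraries where they do the work, as an engineer would, in place of code of your own. Each camera call takes 0.05 s, during which the arm holds its last target. There are 200 camera calls.

## Working session

There is one attempt and no reset: what is moved stays moved. The work goes in short steps, Python scripts to look and compute and a tool call to move; the robot and the scene stay as the last step left them, time stands still between calls to the robot, and variables do not carry over. Pictures are saved under pics/ and viewed, at most 10 in all, crops included, and the job is handed in when it is done.

Besides the shell and the picture viewer there is one more tool, called by a JSON object that holds its "name" and its "arguments". step_arm: Moves the arm, as the interface text tells. Shift numbers are shares of 150 mm and turn numbers shares of 45 degrees, none past 1 either way. Its arguments: {"type":"object","properties":{"series":{"type":"array","items":{"type":"array","items":{"type":"array","items":{"type":"number","minimum":-1,"maximum":1}}}}},"required":["series"]}

```bash
mkdir -p pics; ls; cat > h.py <<'E'
import numpy as np,cv2
from cell import ctrl
def shot(n,fn=None):
    p=ctrl.get_image(n)
    if fn: cv2.imwrite('pics/'+fn,p['img'][:,:,::-1])
    return p
def ray(p,c):
    R=np.array(p['R']);t=np.array(p['t'])
    d=R.T@np.array([(c[0]-p['cx'])/p['fx'],(c[1]-p['cy'])/p['fy'],1]);return -R.T@t,d/np.linalg.norm(d)
def atz(p,c,z):
    o,d=ray(p,c);return o+d*(z-o[2])/d[2]
def tri(rs):
    A=sum(np.eye(3)-np.outer(d,d) for o,d in rs);b=sum((np.eye(3)-np.outer(d,d))@o for o,d in rs);return np.linalg.solve(A,b)
E
python3 - <<'E'
from h import *
P={n:shot(n,n+'1.png') for n in('scene','top','wrist')}
for n,p in P.items():
    for th in('knob_grip','crank_axis','machine','lower_roll'):
        for r in ctrl.recognise(p,th)[:2]:
            print(n,th,np.round(r['centre']),round(r['score'],2),atz(p,r['centre'],{'machine':100,'lower_roll':110}.get(th,270)).round())
s=ctrl.read_state();print(s)
cv2.imwrite('pics/m.png',cv2.resize(np.vstack([P['scene']['img'],P['top']['img']])[:,:,::-1],(400,600)))
E
```

```text
pics
scene knob_grip [355. 177.] 0.49 [604.  65. 270.]
scene crank_axis [352. 189.] 0.94 [624.  24. 270.]
scene machine [374. 225.] 0.95 [632. 130. 100.]
scene lower_roll [316. 250.] 0.85 [580. -43. 110.]
top knob_grip [245. 170.] 0.47 [598.  69. 270.]
top crank_axis [251. 176.] 0.7 [581.  53. 270.]
top machine [226. 177.] 0.92 [626. 143. 100.]
top lower_roll [281. 202.] 0.56 [553. -27. 110.]
{'clock': 0.75, 'qpos': array([-1.1838027 ,  0.62833279,  0.03853318,  1.51741167, -0.02700993,
        0.99629713, -0.02003101]), 'qd': array([ 0.00018572,  0.0004908 , -0.00109351, -0.00162298,  0.00056426,
       -0.00293168,  0.00063575]), 'tau': array([-7.19693835e-04, -5.63176274e+01,  1.22569140e+00, -1.93765104e+01,
        1.11353671e-02,  1.49677588e-03,  2.25496848e-06]), 'eef_pos': array([284.35872629, 584.51722926, 231.35387871]), 'tool_rot': array([ 3.14152308e+00, -2.94811234e-05,  2.68871051e+00]), 'force': array([ 0.24833628, -0.16104262,  0.43586877]), 'torque': array([ 0.0116024 ,  0.04831223, -0.01560373]), 'gripper_force': 0.0, 'width': 85.0442756192104}
```

View pics/scene1.png

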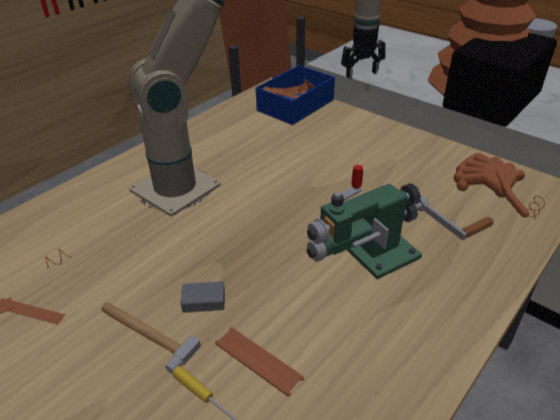

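View pics/top1.png

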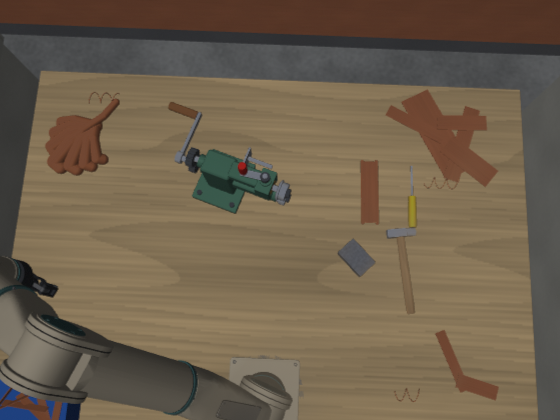

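```bash
python3 - <<'E'
from h import *
rs=[];hs=[]
for n,b,hub in(('scene',(340,155,375,200),(337,198)),('top',(230,155,256,182),(265,177))):
    p=shot(n);x0,y0,x1,y1=b;im=p['img'].astype(int)[y0:y1,x0:x1]
    m=(im[...,0]>110)&(im[...,1]<60)&(im[...,2]<60);v,u=np.nonzero(m)
    c=((u.min()+u.max())/2+x0,(v.min()+v.max())/2+y0);print(n,m.sum(),c,u.min()+x0,u.max()+x0,v.min()+y0,v.max()+y0,atz(p,c,270).round(1),atz(p,hub,245).round(1))
    rs.append(ray(p,c));hs.append(ray(p,hub))
    a=p['img'][(120 if n=='top' else 140):(240 if n=='top' else 290),(170 if n=='top' else 280):(320 if n=='top' else 440),::-1]
    cv2.imwrite(f'pics/c_{n}.png',cv2.resize(a,None,fx=4,fy=4,interpolation=2))
print(tri(rs).round(1),tri(hs).round(1))
E
python3 -c "
import cv2,numpy as np
a=cv2.imread('pics/c_scene.png');b=cv2.imread('pics/c_top.png');print(a.shape,b.shape)
f=lambda i:cv2.resize(i,(390,int(i.shape[0]*390/i.shape[1])))
a,b=f(a),f(b);h=max(len(a),len(b));o=np.zeros((h,790,3),np.uint8);o[:len(a),:390]=a;o[:len(b),400:]=b;cv2.imwrite('pics/cc.png',o)"
```

```text
scene 34 (np.float64(358.0), np.float64(167.0)) 354 362 165 169 [586.  103.5 270. ] [599.    3.5 245. ]
top 48 (np.float64(241.5), np.float64(165.5)) 238 245 162 169 [609.7  79.4 270. ] [587.8  16.5 245. ]
[602.5  76.8 291.3] [590.9  16.8 233.2]
(600, 640, 3) (480, 600, 3)
```

View pics/cc.png

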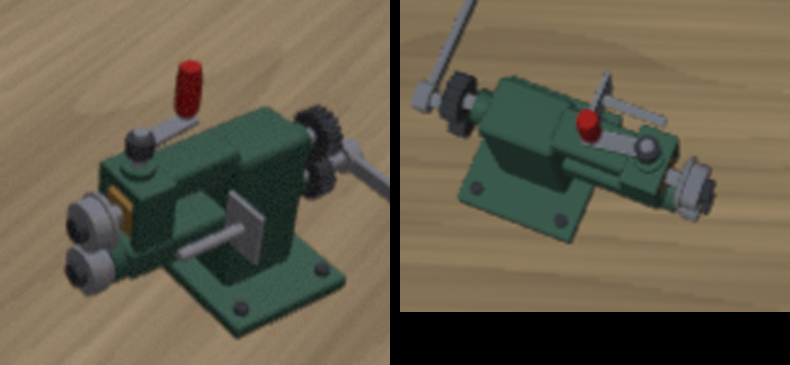

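{"name": "step_arm", "arguments": {"series": [[[0, 0, 0, -0.2, -0.12, -0.2, 0], [0, 0, 0, -0.27, -0.168, -0.1, 0], [0, 0, 0, -0.27, -0.168, -0.1, 0], [0, 0, 0, -0.27, -0.168, -0.1, 0], [0, 0, 0, -0.27, -0.168, -0.1, 0], [0, 0, 0, -0.27, -0.168, -0.1, 0], [0, 0, 0, -0.27, -0.168, 0, 0], [0, 0, 0, -0.27, -0.168, 0, 0], [0, 0, 0, -0.27, -0.168, 0, 0], [0, 0, 0, -0.27, -0.168, 0, 0], [0, 0, 0, -0.2, -0.14, 0, 0], [0, 0, 0, 0, 0, 0, 0]]]}}

```text
clock: 2.05
eef_pos: [552.5, 152.5, 336.5]
tool_rot: [-3.139, 0.004, 2.678]
force: [-0.6, -0.4, -0.8]
width: 85.7
gripper_force: 0.0
```

```bash
python3 - <<'E'
from h import *
p=shot('wrist','w2.png')
s=ctrl.read_state();print(s['clock'],s['eef_pos'].round(1),s['tool_rot'].round(3),s['force'].round(2),s['qpos'].round(2))
for th in('knob_grip','crank_axis'):
    for r in ctrl.recognise(p,th)[:2]: print(th,np.round(r['centre'],1),round(r['score'],2),atz(p,r['centre'],270).round(1))
im=p['img'].astype(int);m=((im[...,0]>90)&(im[...,1]<60)&(im[...,2]<60)).astype(np.uint8)
n,l,st,c=cv2.connectedComponentsWithStats(m)
for i in range(1,n):
    if st[i,4]>100: print(st[i],c[i].round(1),atz(p,c[i],290).round(1))
E
```

```text
2.1 [551.  156.4 336.3] [-3.141e+00  1.000e-03  2.683e+00] [-1.52  0.85  0.12] [-0.41  0.42  0.13  1.59 -0.06  1.13  0.84]
knob_grip [219.1 316.9] 0.84 [603.7  74.3 270. ]
crank_axis [215.4 304.7] 0.91 [592.1  77.5 270. ]
crank_axis [ 19.7 210. ] 0.63 [457.8 -10.7 270. ]
[ 203  285   35   59 1372] [221.1 316.2] [592.3  86.9 290. ]
```

View pics/w2.png

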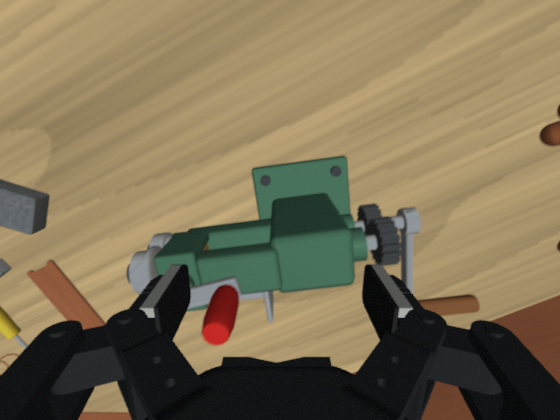

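{"name": "step_arm", "arguments": {"series": [[[0, 0, 0, -0.19, -0.119, 0, 0], [0, 0, 0, -0.19, -0.119, 0, 0], [0, 0, 0, -0.187, -0.117, 0, 0], [0, 0, 0, 0, 0, 0, 0], [0, 0, 0, 0, 0, 0, 0], [0, 0, 0, 0, 0, 0, 0]]]}}

```text
clock: 2.8
eef_pos: [602.2, 77.4, 336.2]
tool_rot: [3.141, -0.001, 2.692]
force: [-0.7, 1.2, 0.5]
width: 85.3
gripper_force: 0.0
```

```bash
python3 - <<'E'
from h import *
p=shot('wrist','w3.png')
s=ctrl.read_state();print(s['clock'],s['eef_pos'].round(1),s['tool_rot'].round(3),s['force'].round(2))
for th in('knob_grip','crank_axis'):
    for r in ctrl.recognise(p,th)[:2]: print(th,np.round(r['centre'],1),round(r['score'],2),atz(p,r['centre'],270).round(1))
im=p['img'].astype(int);m=((im[...,0]>90)&(im[...,1]<60)&(im[...,2]<60)).astype(np.uint8)
n,l,st,c=cv2.connectedComponentsWithStats(m)
for i in range(1,n):
    if st[i,4]>100: print(st[i],c[i].round(1),atz(p,c[i],280).round(1))
E
```

```text
2.85 [602.2  77.3 336.3] [ 3.141e+00 -1.000e-03  2.692e+00] [ 1.15  0.28 -0.38]
knob_grip [273.  227.3] 0.66 [602.2  75.2 270. ]
crank_axis [254.2 224.4] 0.81 [594.   63.6 270. ]
[ 258  204   33   49 1177] [275.2 229.4] [601.   77.6 280. ]
```

View pics/w3.png

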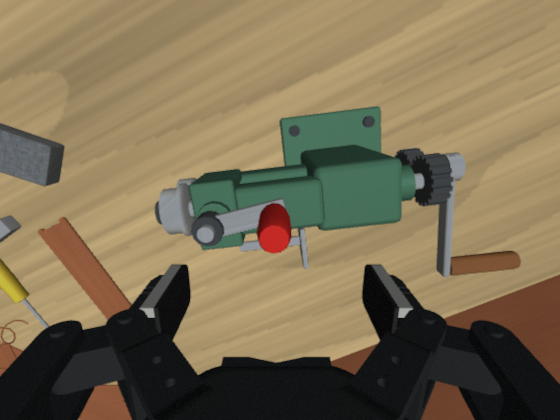

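{"name": "step_arm", "arguments": {"series": [[[0, 0, 0, 0, 0, 0.2, 0], [0, 0, 0, 0, 0, 0.2, 0], [0, 0, 0, 0, 0, 0.167, 0], [0, 0, 0, 0, 0, 0, 0], [0, 0, 0, 0, 0, 0, 1], [0, 0, 0, 0, 0, 0, 1], [0, 0, 0, 0, 0, 0, 1], [0, 0, 0, 0, 0, 0, 1], [0, 0, 0, 0, 0, 0, 1], [0, 0, 0, 0, 0, 0, 1], [0, 0, 0, 0, 0, 0, 1], [0, 0, 0, 0, 0, 0, 1]]]}}

```text
clock: 4.15
eef_pos: [603.6, 75.1, 252.5]
tool_rot: [3.14, 0.002, 2.689]
force: [-0.9, 0.5, 6.6]
width: 23.4
gripper_force: 58.5
```

```bash
python3 - <<'E'
from h import *
F=[];
for i in range(5):
    p=shot('scene','s4.png' if i==4 else None);s=ctrl.read_state();F.append(np.r_[s['force'],s['eef_pos'],s['tau']])
F=np.array(F);np.set_printoptions(suppress=True,precision=2,linewidth=150);print(s['clock'],s['width'],s['gripper_force'],s['tool_rot']);print(F)
E
```

```text
4.4 23.622017314627787 58.53437662124634 [3.14 0.   2.69]
[[ -0.91   0.53   6.79 603.62  75.14 252.46   0.57 -47.98   2.51 -17.49   0.21  -0.22   0.  ]
 [ -0.93   0.83   6.11 603.64  75.11 252.5    0.58 -47.98   2.51 -17.49   0.21  -0.22   0.  ]
 [ -0.21  -0.09   5.42 603.65  75.09 252.44   0.57 -47.98   2.51 -17.49   0.21  -0.22   0.  ]
 [ -1.52   1.16   7.14 603.65  75.08 252.48   0.57 -47.98   2.51 -17.49   0.21  -0.22   0.  ]
 [ -0.43   0.89   5.95 603.65  75.13 252.48   0.57 -47.98   2.51 -17.49   0.21  -0.22   0.  ]]
```

```bash
cat > g.py <<'E'
import numpy as np,json,os
from h import *
YAW=2.68871;X=np.array([np.cos(YAW),np.sin(YAW)]);Y=np.array([np.sin(YAW),-np.cos(YAW)])
def load(): return json.load(open('st.json'))
def save(s): json.dump(s,open('st.json','w'))
def gen(steps,hold=0,r=60.0):
    """steps: degrees per row (+ccw). prints rows, updates command state as if sent"""
    s=load();c=np.array(s['cmd']);ax=np.array(s['axis']);rows=[]
    for d in steps:
        s['ang']+=d;a=np.radians(s['ang'])
        t=np.r_[ax+r*np.array([np.cos(a),np.sin(a)]),s['z0']+3*(s['ang']-s['a0'])/360]
        e=t-c;q=np.round(np.array([X@e[:2],Y@e[:2],-e[2]])/150,3)
        c=c+np.r_[150*(q[0]*X+q[1]*Y),-150*q[2]];rows.append([0,0,0,*map(float,q),1])
    rows+=[[0,0,0,0,0,0,1]]*hold
    s['cmd']=list(c);save(s);print(json.dumps([rows]));print('cmd',c.round(2),'ang',s['ang'])
def meas(n=8):
    s=load();ax=np.array(s['axis']);D=[]
    for i in range(n):
        shot('wrist');q=ctrl.read_state();D.append(np.r_[q['eef_pos'],q['force']])
    D=np.array(D);p=D[:,:3].mean(0);f=D[:,3:].mean(0);u=p[:2]-ax;r=np.hypot(*u);u/=r;t=np.array([-u[1],u[0]])
    L=np.array(s['cmd'])-p
    s['log'].append([*p,*f]);save(s)
    print('t',round(q['clock'],2),'p',p.round(2),'ang',round(np.degrees(np.arctan2(u[1],u[0])),2),'r',round(r,2),'Ftan',round(f[:2]@t,2),'Frad',round(f[:2]@u,2),'Fz',round(f[2],2),'lag tan/rad/z',round(L[:2]@t,2),round(L[:2]@u,2),round(L[2],2),'w',round(q['width'],1))
E
python3 - <<'E'
from g import *
c0=np.array([284.345,584.522,231.313]);c=c0+np.r_[150*(-3.397*X-2.127*Y),150*.133];print(c)
ax=tri([ray(p,h) for p,h in []]) if 0 else None
save(dict(cmd=list(c),axis=[591,16.5],z0=252.0,a0=78.0,ang=78.0,log=[[603.64,75.11,252.47,-.8,.66,6.3]]))
gen([-12]*10,2)
E
```

```text
[602.92368707  74.67719504 251.263     ]
[[[0, 0, 0, -0.085, 0.016, -0.004, 1], [0, 0, 0, -0.083, -0.006, 0.0, 1], [0, 0, 0, -0.08, -0.023, 0.001, 1], [0, 0, 0, -0.074, -0.039, 0.001, 1], [0, 0, 0, -0.064, -0.054, 0.0, 1], [0, 0, 0, -0.052, -0.066, 0.001, 1], [0, 0, 0, -0.036, -0.075, 0.001, 1], [0, 0, 0, -0.02, -0.081, 0.0, 1], [0, 0, 0, -0.003, -0.084, 0.001, 1], [0, 0, 0, 0.014, -0.082, 0.001, 1], [0, 0, 0, 0, 0, 0, 1], [0, 0, 0, 0, 0, 0, 1]]]
cmd [635.65 -23.65 250.96] ang -42.0
```

{"name": "step_arm", "arguments": {"series": [[[0, 0, 0, -0.085, 0.016, -0.004, 1], [0, 0, 0, -0.083, -0.006, 0.0, 1], [0, 0, 0, -0.08, -0.023, 0.001, 1], [0, 0, 0, -0.074, -0.039, 0.001, 1], [0, 0, 0, -0.064, -0.054, 0.0, 1], [0, 0, 0, -0.052, -0.066, 0.001, 1], [0, 0, 0, -0.036, -0.075, 0.001, 1], [0, 0, 0, -0.02, -0.081, 0.0, 1], [0, 0, 0, -0.003, -0.084, 0.001, 1], [0, 0, 0, 0.014, -0.082, 0.001, 1], [0, 0, 0, 0, 0, 0, 1], [0, 0, 0, 0, 0, 0, 1]]]}}

```text
clock: 5.6
eef_pos: [635.2, -26.0, 251.4]
tool_rot: [-3.14, 0.0, 2.687]
force: [-1.4, -0.0, 6.3]
width: 23.5
gripper_force: 59.2
```

```bash
python3 - <<'E'
from g import *
meas(4)
gen([-5]*4,4)
E
```

```text
t 5.8 p [635.33 -25.82 251.42] ang -43.67 r 61.28 Ftan -2.06 Frad -0.88 Fz 6.98 lag tan/rad/z 1.79 -1.26 -0.46 w 23.6
[[[0, 0, 0, 0.011, -0.033, 0.0, 1], [0, 0, 0, 0.014, -0.032, 0.0, 1], [0, 0, 0, 0.017, -0.031, 0.001, 1], [0, 0, 0, 0.019, -0.029, -0.0, 1], [0, 0, 0, 0, 0, 0, 1], [0, 0, 0, 0, 0, 0, 1], [0, 0, 0, 0, 0, 0, 1], [0, 0, 0, 0, 0, 0, 1]]]
cmd [619.21 -36.51 250.81] ang -62.0
```

{"name": "step_arm", "arguments": {"series": [[[0, 0, 0, 0.011, -0.033, 0.0, 1], [0, 0, 0, 0.014, -0.032, 0.0, 1], [0, 0, 0, 0.017, -0.031, 0.001, 1], [0, 0, 0, 0.019, -0.029, 0.0, 1], [0, 0, 0, 0, 0, 0, 1], [0, 0, 0, 0, 0, 0, 1]]]}}

```text
clock: 6.4
eef_pos: [618.9, -37.7, 251.3]
tool_rot: [-3.141, 0.0, 2.688]
force: [-1.0, 0.0, 6.9]
width: 23.8
gripper_force: 59.1
```

```bash
python3 - <<'E'
from g import *
meas(4)
s=load();P=np.array(s['log'])[:,:2]
from scipy.optimize import least_squares
print(least_squares(lambda a:np.hypot(*(P-a).T)-60,s['axis']).x)
gen([-4]*9,2)
E
```

```text
t 6.6 p [618.88 -37.71 251.25] ang -62.78 r 60.95 Ftan -1.25 Frad -0.14 Fz 7.2 lag tan/rad/z 0.85 -0.91 -0.43 w 23.6
[592.45469835  16.1624577 ]
[[[0, 0, 0, 0.018, -0.022, 0.0, 1], [0, 0, 0, 0.018, -0.021, 0.0, 1], [0, 0, 0, 0.02, -0.019, 0.001, 1], [0, 0, 0, 0.022, -0.018, -0.0, 1], [0, 0, 0, 0.022, -0.016, -0.0, 1], [0, 0, 0, 0.024, -0.015, 0.0, 1], [0, 0, 0, 0.025, -0.013, 0.0, 1], [0, 0, 0, 0.025, -0.012, 0.001, 1], [0, 0, 0, 0.027, -0.009, -0.0, 1], [0, 0, 0, 0, 0, 0, 1], [0, 0, 0, 0, 0, 0, 1]]]
cmd [582.59 -42.88 250.51] ang -98.0
```

{"name": "step_arm", "arguments": {"series": [[[0, 0, 0, 0.018, -0.022, 0.0, 1], [0, 0, 0, 0.018, -0.021, 0.0, 1], [0, 0, 0, 0.02, -0.019, 0.001, 1], [0, 0, 0, 0.022, -0.018, 0.0, 1], [0, 0, 0, 0.022, -0.016, 0.0, 1], [0, 0, 0, 0.024, -0.015, 0.0, 1], [0, 0, 0, 0.025, -0.013, 0.0, 1], [0, 0, 0, 0.025, -0.012, 0.001, 1], [0, 0, 0, 0.027, -0.009, 0.0, 1]]]}}

```text
clock: 7.5
eef_pos: [583.3, -43.2, 251.0]
tool_rot: [3.141, 0.002, 2.688]
force: [2.7, 1.3, 5.3]
width: 24.1
gripper_force: 59.2
```

```bash
cat >> g.py <<'E'
def now():
    global shot
    o=shot;shot=lambda n:0;meas(1);shot=o
def fit():
    from scipy.optimize import least_squares
    s=load();P=np.array(s['log'])[:,:2];a=least_squares(lambda a:np.hypot(*(P-a).T)-60,s['axis']);print('axis',a.x.round(2),a.fun.round(2));return a.x
E
python3 - <<'E'
from g import *
now();a=fit();s=load();s['axis']=list(a);save(s)
gen([-4]*9)
E
```

```text
t 7.5 p [583.32 -43.25 250.98] ang -97.33 r 60.24 Ftan 2.51 Frad -1.68 Fz 5.33 lag tan/rad/z -0.77 -0.28 -0.46 w 24.1
axis [592.4   16.12] [ 0.05  0.01 -0.02  0.06]
[[[0, 0, 0, 0.017, -0.006, 0.0, 1], [0, 0, 0, 0.027, -0.006, 0.0, 1], [0, 0, 0, 0.028, -0.004, 0.001, 1], [0, 0, 0, 0.028, -0.001, -0.0, 1], [0, 0, 0, 0.028, -0.0, -0.0, 1], [0, 0, 0, 0.027, 0.002, 0.0, 1], [0, 0, 0, 0.028, 0.003, 0.0, 1], [0, 0, 0, 0.027, 0.006, 0.001, 1], [0, 0, 0, 0.027, 0.008, -0.0, 1]]]
cmd [550.75 -27.05 250.21] ang -134.0
```

{"name": "step_arm", "arguments": {"series": [[[0, 0, 0, 0.017, -0.006, 0.0, 1], [0, 0, 0, 0.027, -0.006, 0.0, 1], [0, 0, 0, 0.028, -0.004, 0.001, 1], [0, 0, 0, 0.028, -0.001, 0.0, 1], [0, 0, 0, 0.028, 0.0, 0.0, 1], [0, 0, 0, 0.027, 0.002, 0.0, 1], [0, 0, 0, 0.028, 0.003, 0.0, 1], [0, 0, 0, 0.027, 0.006, 0.001, 1], [0, 0, 0, 0.027, 0.008, 0.0, 1]]]}}

```text
clock: 8.4
eef_pos: [551.4, -27.7, 250.7]
tool_rot: [3.141, 0.002, 2.688]
force: [4.2, -0.9, 5.4]
width: 24.0
gripper_force: 59.2
```

```bash
python3 - <<'E'
from g import *
now();a=fit();s=load();s['axis']=list(a);save(s)
gen([-4]*9)
E
```

```text
t 8.4 p [551.36 -27.73 250.67] ang -133.11 r 60.06 Ftan 3.65 Frad -2.21 Fz 5.44 lag tan/rad/z -0.91 -0.08 -0.46 w 24.0
axis [592.37  16.11] [ 0.07  0.02 -0.01  0.04  0.03]
[[[0, 0, 0, 0.027, 0.009, 0.0, 1], [0, 0, 0, 0.025, 0.012, 0.0, 1], [0, 0, 0, 0.025, 0.013, 0.001, 1], [0, 0, 0, 0.023, 0.015, -0.0, 1], [0, 0, 0, 0.023, 0.016, -0.0, 1], [0, 0, 0, 0.021, 0.018, 0.0, 1], [0, 0, 0, 0.02, 0.02, 0.0, 1], [0, 0, 0, 0.019, 0.02, 0.001, 1], [0, 0, 0, 0.017, 0.022, -0.0, 1]]]
cmd [533.29   5.63 249.91] ang -170.0
```

{"name": "step_arm", "arguments": {"series": [[[0, 0, 0, 0.027, 0.009, 0.0, 1], [0, 0, 0, 0.025, 0.012, 0.0, 1], [0, 0, 0, 0.025, 0.013, 0.001, 1], [0, 0, 0, 0.023, 0.015, 0.0, 1], [0, 0, 0, 0.023, 0.016, 0.0, 1]]]}}

```text
clock: 8.9
eef_pos: [539.0, -11.4, 250.5]
tool_rot: [-3.141, 0.002, 2.688]
force: [2.7, -0.9, 5.3]
width: 24.0
gripper_force: 59.2
```

```bash
python3 - <<'E'
from g import *
s=load();s['cmd'][2]+=.15
for a,b in((.021,.018),(.02,.02),(.019,.02),(.017,.022)):
    d=150*(a*X+b*Y);s['cmd'][0]-=d[0];s['cmd'][1]-=d[1]
s['ang']=-154.0;save(s);print(s['cmd'])
now()
gen([-4]*6)
E
```

```text
[np.float64(538.4287505190375), np.float64(-10.209954515796463), 250.0629999999999]
t 8.9 p [538.98 -11.39 250.52] ang -152.75 r 60.05 Ftan 2.03 Frad -1.96 Fz 5.32 lag tan/rad/z -1.3 -0.05 -0.45 w 24.0
[[[0, 0, 0, 0.021, 0.018, 0.0, 1], [0, 0, 0, 0.02, 0.02, 0.0, 1], [0, 0, 0, 0.019, 0.02, 0.001, 1], [0, 0, 0, 0.017, 0.022, -0.0, 1], [0, 0, 0, 0.016, 0.023, 0.0, 1], [0, 0, 0, 0.014, 0.025, 0.0, 1]]]
cmd [532.4   14.08 249.91] ang -178.0
```

{"name": "step_arm", "arguments": {"series": [[[0, 0, 0, 0.021, 0.018, 0.0, 1], [0, 0, 0, 0.02, 0.02, 0.0, 1], [0, 0, 0, 0.019, 0.02, 0.001, 1], [0, 0, 0, 0.017, 0.022, 0.0, 1], [0, 0, 0, 0.016, 0.023, 0.0, 1], [0, 0, 0, 0.014, 0.025, 0.0, 1]]]}}

```text
clock: 9.5
eef_pos: [532.4, 12.4, 250.3]
tool_rot: [-3.14, 0.001, 2.688]
force: [1.0, -1.6, 7.6]
width: 23.6
gripper_force: 59.2
```

```bash
python3 - <<'E'
from g import *
now()
gen([-4]*8)
E
```

```text
t 9.5 p [532.39  12.39 250.26] ang -176.45 r 60.09 Ftan 1.7 Frad -0.93 Fz 7.58 lag tan/rad/z -1.69 -0.11 -0.34 w 23.6
[[[0, 0, 0, 0.012, 0.025, 0.001, 1], [0, 0, 0, 0.01, 0.026, -0.0, 1], [0, 0, 0, 0.009, 0.026, -0.0, 1], [0, 0, 0, 0.007, 0.027, 0.0, 1], [0, 0, 0, 0.005, 0.028, 0.0, 1], [0, 0, 0, 0.002, 0.028, 0.001, 1], [0, 0, 0, 0.001, 0.027, -0.0, 1], [0, 0, 0, -0.001, 0.028, 0.0, 1]]]
cmd [540.44  46.03 249.61] ang -210.0
```

{"name": "step_arm", "arguments": {"series": [[[0, 0, 0, 0.012, 0.025, 0.001, 1], [0, 0, 0, 0.01, 0.026, 0.0, 1], [0, 0, 0, 0.009, 0.026, 0.0, 1], [0, 0, 0, 0.007, 0.027, 0.0, 1], [0, 0, 0, 0.005, 0.028, 0.0, 1], [0, 0, 0, 0.002, 0.028, 0.001, 1], [0, 0, 0, 0.001, 0.027, 0.0, 1], [0, 0, 0, -0.001, 0.028, 0.0, 1]]]}}

```text
clock: 10.3
eef_pos: [539.4, 44.5, 250.0]
tool_rot: [-3.139, -0.001, 2.688]
force: [-1.9, -1.3, 8.6]
width: 23.8
gripper_force: 59.5
```

```bash
python3 - <<'E'
from g import *
now();fit()
gen([-4]*8)
E
```

```text
t 10.3 p [539.43  44.54 249.98] ang 151.76 r 60.09 Ftan 2.09 Frad 1.08 Fz 8.6 lag tan/rad/z -1.79 -0.18 -0.37 w 23.8
axis [592.31  16.11] [ 0.08  0.07  0.02  0.04 -0.01  0.    0.04  0.04]
[[[0, 0, 0, -0.003, 0.028, 0.0, 1], [0, 0, 0, -0.004, 0.028, 0.001, 1], [0, 0, 0, -0.007, 0.027, -0.0, 1], [0, 0, 0, -0.009, 0.026, -0.0, 1], [0, 0, 0, -0.01, 0.026, 0.0, 1], [0, 0, 0, -0.013, 0.025, 0.0, 1], [0, 0, 0, -0.014, 0.024, 0.001, 1], [0, 0, 0, -0.015, 0.024, -0.0, 1]]]
cmd [564.21  69.16 249.31] ang -242.0
```

{"name": "step_arm", "arguments": {"series": [[[0, 0, 0, -0.003, 0.028, 0.0, 1], [0, 0, 0, -0.004, 0.028, 0.001, 1], [0, 0, 0, -0.007, 0.027, 0.0, 1], [0, 0, 0, -0.009, 0.026, 0.0, 1], [0, 0, 0, -0.01, 0.026, 0.0, 1], [0, 0, 0, -0.013, 0.025, 0.0, 1], [0, 0, 0, -0.014, 0.024, 0.001, 1], [0, 0, 0, -0.015, 0.024, 0.0, 1]]]}}

```text
clock: 11.1
eef_pos: [563.0, 68.5, 249.7]
tool_rot: [-3.14, -0.002, 2.689]
force: [-2.1, 0.3, 9.6]
width: 23.9
gripper_force: 59.5
```

```bash
python3 - <<'E'
from g import *
now();fit()
gen([-4]*8)
E
```

```text
t 11.1 p [563.    68.53 249.71] ang 119.25 r 60.09 Ftan 1.71 Frad 1.25 Fz 9.55 lag tan/rad/z -1.36 -0.04 -0.4 w 23.9
axis [592.31  16.12] [ 0.07  0.08  0.03  0.04 -0.01  0.    0.03  0.03  0.05]
[[[0, 0, 0, -0.017, 0.022, 0.0, 1], [0, 0, 0, -0.019, 0.02, 0.0, 1], [0, 0, 0, -0.02, 0.02, 0.001, 1], [0, 0, 0, -0.022, 0.018, -0.0, 1], [0, 0, 0, -0.022, 0.016, -0.0, 1], [0, 0, 0, -0.024, 0.015, 0.0, 1], [0, 0, 0, -0.025, 0.013, 0.0, 1], [0, 0, 0, -0.025, 0.011, 0.001, 1]]]
cmd [596.54  75.95 249.01] ang -274.0
```

{"name": "step_arm", "arguments": {"series": [[[0, 0, 0, -0.017, 0.022, 0.0, 1], [0, 0, 0, -0.019, 0.02, 0.0, 1], [0, 0, 0, -0.02, 0.02, 0.001, 1], [0, 0, 0, -0.022, 0.018, 0.0, 1], [0, 0, 0, -0.022, 0.016, 0.0, 1], [0, 0, 0, -0.024, 0.015, 0.0, 1], [0, 0, 0, -0.025, 0.013, 0.0, 1], [0, 0, 0, -0.025, 0.011, 0.001, 1]]]}}

```text
clock: 11.9
eef_pos: [595.6, 76.1, 249.5]
tool_rot: [-3.141, -0.002, 2.689]
force: [-2.2, 2.0, 9.0]
width: 23.7
gripper_force: 59.5
```

```bash
python3 - <<'E'
from g import *
now()
gen([-4]*9)
E
```

```text
t 11.9 p [595.6   76.09 249.45] ang 86.92 r 60.07 Ftan 2.31 Frad 1.85 Fz 8.97 lag tan/rad/z -0.95 -0.09 -0.44 w 23.7
[[[0, 0, 0, -0.026, 0.01, -0.0, 1], [0, 0, 0, -0.027, 0.007, 0.0, 1], [0, 0, 0, -0.027, 0.006, 0.0, 1], [0, 0, 0, -0.028, 0.004, 0.001, 1], [0, 0, 0, -0.028, 0.002, -0.0, 1], [0, 0, 0, -0.028, -0.0, -0.0, 1], [0, 0, 0, -0.028, -0.002, 0.0, 1], [0, 0, 0, -0.027, -0.004, 0.0, 1], [0, 0, 0, -0.028, -0.006, 0.001, 1]]]
cmd [630.97  62.03 248.71] ang -310.0
```

{"name": "step_arm", "arguments": {"series": [[[0, 0, 0, -0.026, 0.01, 0.0, 1], [0, 0, 0, -0.027, 0.007, 0.0, 1], [0, 0, 0, -0.027, 0.006, 0.0, 1], [0, 0, 0, -0.028, 0.004, 0.001, 1], [0, 0, 0, -0.028, 0.002, 0.0, 1], [0, 0, 0, -0.028, 0.0, 0.0, 1], [0, 0, 0, -0.028, -0.002, 0.0, 1], [0, 0, 0, -0.027, -0.004, 0.0, 1], [0, 0, 0, -0.028, -0.006, 0.001, 1]]]}}

```text
clock: 12.8
eef_pos: [630.4, 62.5, 249.2]
tool_rot: [3.141, -0.001, 2.689]
force: [-1.1, 1.3, 9.2]
width: 23.3
gripper_force: 59.4
```

```bash
python3 - <<'E'
from g import *
now()
gen([-4]*9)
E
```

```text
t 12.8 p [630.42  62.51 249.19] ang 50.65 r 60.01 Ftan 1.69 Frad 0.32 Fz 9.19 lag tan/rad/z -0.73 -0.02 -0.47 w 23.3
[[[0, 0, 0, -0.027, -0.008, -0.0, 1], [0, 0, 0, -0.026, -0.009, 0.0, 1], [0, 0, 0, -0.025, -0.012, 0.0, 1], [0, 0, 0, -0.025, -0.013, 0.001, 1], [0, 0, 0, -0.024, -0.014, -0.0, 1], [0, 0, 0, -0.022, -0.017, -0.0, 1], [0, 0, 0, -0.021, -0.018, 0.0, 1], [0, 0, 0, -0.021, -0.019, 0.0, 1], [0, 0, 0, -0.018, -0.021, 0.001, 1]]]
cmd [650.56  30.64 248.41] ang -346.0
```

{"name": "step_arm", "arguments": {"series": [[[0, 0, 0, -0.027, -0.008, 0.0, 1], [0, 0, 0, -0.026, -0.009, 0.0, 1], [0, 0, 0, -0.025, -0.012, 0.0, 1], [0, 0, 0, -0.025, -0.013, 0.001, 1], [0, 0, 0, -0.024, -0.014, 0.0, 1], [0, 0, 0, -0.022, -0.017, 0.0, 1], [0, 0, 0, -0.021, -0.018, 0.0, 1], [0, 0, 0, -0.021, -0.019, 0.0, 1], [0, 0, 0, -0.018, -0.021, 0.001, 1]]]}}

```text
clock: 13.7
eef_pos: [650.5, 31.1, 248.9]
tool_rot: [3.141, -0.0, 2.689]
force: [0.7, 1.1, 7.8]
width: 23.5
gripper_force: 59.3
```

```bash
python3 - <<'E'
from g import *
now()
gen([-4]*9)
E
```

```text
t 13.7 p [650.49  31.08 248.91] ang 14.45 r 60.02 Ftan 0.91 Frad 0.94 Fz 7.78 lag tan/rad/z -0.44 -0.04 -0.5 w 23.5
[[[0, 0, 0, -0.017, -0.022, -0.0, 1], [0, 0, 0, -0.016, -0.023, 0.0, 1], [0, 0, 0, -0.014, -0.024, 0.0, 1], [0, 0, 0, -0.012, -0.026, 0.001, 1], [0, 0, 0, -0.011, -0.025, -0.0, 1], [0, 0, 0, -0.008, -0.027, -0.0, 1], [0, 0, 0, -0.007, -0.027, 0.0, 1], [0, 0, 0, -0.005, -0.028, 0.0, 1], [0, 0, 0, -0.003, -0.027, 0.001, 1]]]
cmd [648.07  -6.35 248.11] ang -382.0
```

{"name": "step_arm", "arguments": {"series": [[[0, 0, 0, -0.017, -0.022, 0.0, 1], [0, 0, 0, -0.016, -0.023, 0.0, 1], [0, 0, 0, -0.014, -0.024, 0.0, 1], [0, 0, 0, -0.012, -0.026, 0.001, 1], [0, 0, 0, -0.011, -0.025, 0.0, 1], [0, 0, 0, -0.008, -0.027, 0.0, 1], [0, 0, 0, -0.007, -0.027, 0.0, 1], [0, 0, 0, -0.005, -0.028, 0.0, 1], [0, 0, 0, -0.003, -0.027, 0.001, 1]]]}}

```text
clock: 14.6
eef_pos: [648.1, -6.3, 248.6]
tool_rot: [3.141, 0.0, 2.689]
force: [1.3, 1.8, 7.7]
width: 23.6
gripper_force: 59.3
```

```bash
python3 - <<'E'
from g import *
now();fit()
gen([-4]*9)
E
```

```text
t 14.6 p [648.06  -6.27 248.56] ang -21.89 r 60.02 Ftan 2.14 Frad 0.53 Fz 7.67 lag tan/rad/z -0.07 0.04 -0.45 w 23.6
axis [592.33  16.13] [0.05 0.07 0.02 0.06 0.02 0.03 0.06 0.04 0.05 0.05 0.01 0.05 0.06]
[[[0, 0, 0, -0.001, -0.028, -0.0, 1], [0, 0, 0, 0.001, -0.028, 0.0, 1], [0, 0, 0, 0.003, -0.028, 0.0, 1], [0, 0, 0, 0.005, -0.027, 0.001, 1], [0, 0, 0, 0.007, -0.027, -0.0, 1], [0, 0, 0, 0.009, -0.027, -0.0, 1], [0, 0, 0, 0.01, -0.026, 0.0, 1], [0, 0, 0, 0.012, -0.025, 0.0, 1], [0, 0, 0, 0.014, -0.024, 0.001, 1]]]
cmd [624.23 -34.78 247.81] ang -418.0
```

{"name": "step_arm", "arguments": {"series": [[[0, 0, 0, -0.001, -0.028, 0.0, 1], [0, 0, 0, 0.001, -0.028, 0.0, 1], [0, 0, 0, 0.003, -0.028, 0.0, 1], [0, 0, 0, 0.005, -0.027, 0.001, 1], [0, 0, 0, 0.007, -0.027, 0.0, 1], [0, 0, 0, 0.009, -0.027, 0.0, 1], [0, 0, 0, 0.01, -0.026, 0.0, 1], [0, 0, 0, 0.012, -0.025, 0.0, 1], [0, 0, 0, 0.014, -0.024, 0.001, 1]]]}}

```text
clock: 15.5
eef_pos: [625.9, -33.7, 248.4]
tool_rot: [3.138, 0.003, 2.69]
force: [5.4, 3.7, 4.4]
width: 23.7
gripper_force: 59.1
```

```bash
python3 - <<'E'
from g import *
now()
gen([-4]*9)
E
```

```text
t 15.5 p [625.89 -33.67 248.37] ang -56.04 r 60.01 Ftan 6.58 Frad -0.05 Fz 4.43 lag tan/rad/z -2.0 -0.01 -0.56 w 23.7
[[[0, 0, 0, 0.016, -0.023, -0.0, 1], [0, 0, 0, 0.017, -0.022, 0.0, 1], [0, 0, 0, 0.019, -0.021, 0.0, 1], [0, 0, 0, 0.02, -0.019, 0.001, 1], [0, 0, 0, 0.021, -0.018, -0.0, 1], [0, 0, 0, 0.023, -0.017, -0.0, 1], [0, 0, 0, 0.024, -0.014, 0.0, 1], [0, 0, 0, 0.024, -0.014, 0.0, 1], [0, 0, 0, 0.026, -0.011, 0.001, 1]]]
cmd [588.17 -43.75 247.51] ang -454.0
```

```bash
python3 - <<'E'
from g import *
s=load()
for a,b,c in((.016,-.023,0),(.017,-.022,0),(.019,-.021,0),(.02,-.019,.001),(.021,-.018,0),(.023,-.017,0),(.024,-.014,0),(.024,-.014,0),(.026,-.011,.001)):
    d=150*(a*X+b*Y);s['cmd'][0]-=d[0];s['cmd'][1]-=d[1];s['cmd'][2]+=150*c
s['ang']=-418.0;save(s);print(s['cmd'])
meas(8)
gen([-.5]*8)
E
```

```text
[np.float64(624.227801000517), np.float64(-34.77894791146811), 247.81299999999982]
t 15.9 p [625.27 -34.07 248.35] ang -56.74 r 60.0 Ftan 4.67 Frad 0.09 Fz 5.41 lag tan/rad/z -1.27 0.02 -0.54 w 23.8
[[[0, 0, 0, 0.002, -0.003, -0.0, 1], [0, 0, 0, 0.002, -0.003, -0.0, 1], [0, 0, 0, 0.002, -0.003, -0.0, 1], [0, 0, 0, 0.002, -0.003, -0.0, 1], [0, 0, 0, 0.002, -0.003, -0.0, 1], [0, 0, 0, 0.002, -0.003, -0.0, 1], [0, 0, 0, 0.002, -0.002, -0.0, 1], [0, 0, 0, 0.002, -0.003, -0.0, 1]]]
cmd [620.56 -36.83 247.81] ang -422.0
```

{"name": "step_arm", "arguments": {"series": [[[0, 0, 0, 0.002, -0.003, 0.0, 1], [0, 0, 0, 0.002, -0.003, 0.0, 1], [0, 0, 0, 0.002, -0.003, 0.0, 1], [0, 0, 0, 0.002, -0.003, 0.0, 1], [0, 0, 0, 0.002, -0.003, 0.0, 1], [0, 0, 0, 0.002, -0.003, 0.0, 1], [0, 0, 0, 0.002, -0.002, 0.0, 1], [0, 0, 0, 0.002, -0.003, 0.0, 1]]]}}

```text
clock: 16.7
eef_pos: [622.8, -35.6, 248.4]
tool_rot: [3.138, 0.004, 2.69]
force: [6.5, 2.7, 4.2]
width: 23.7
gripper_force: 59.0
```

```bash
python3 - <<'E'
from g import *
now();meas(10)
gen([-.5]*10)
E
```

```text
t 16.7 p [622.75 -35.64 248.36] ang -59.58 r 60.01 Ftan 7.0 Frad 0.93 Fz 4.23 lag tan/rad/z -2.49 -0.09 -0.54 w 23.7
t 17.2 p [622.66 -35.68 248.36] ang -59.68 r 60.0 Ftan 6.87 Frad 0.5 Fz 4.2 lag tan/rad/z -2.39 -0.07 -0.55 w 23.8
[[[0, 0, 0, 0.002, -0.003, -0.0, 1], [0, 0, 0, 0.002, -0.003, -0.0, 1], [0, 0, 0, 0.002, -0.003, -0.0, 1], [0, 0, 0, 0.002, -0.002, -0.0, 1], [0, 0, 0, 0.003, -0.003, 0.0, 1], [0, 0, 0, 0.002, -0.003, 0.0, 1], [0, 0, 0, 0.002, -0.003, 0.0, 1], [0, 0, 0, 0.002, -0.002, 0.0, 1], [0, 0, 0, 0.002, -0.003, 0.0, 1], [0, 0, 0, 0.003, -0.003, 0.0, 1]]]
cmd [615.76 -39.16 247.81] ang -427.0
```

{"name": "step_arm", "arguments": {"series": [[[0, 0, 0, 0.002, -0.003, 0.0, 1], [0, 0, 0, 0.002, -0.003, 0.0, 1], [0, 0, 0, 0.002, -0.003, 0.0, 1], [0, 0, 0, 0.002, -0.002, 0.0, 1], [0, 0, 0, 0.003, -0.003, 0.0, 1], [0, 0, 0, 0.002, -0.003, 0.0, 1], [0, 0, 0, 0.002, -0.003, 0.0, 1], [0, 0, 0, 0.002, -0.002, 0.0, 1], [0, 0, 0, 0.002, -0.003, 0.0, 1], [0, 0, 0, 0.003, -0.003, 0.0, 1]]]}}

```text
clock: 18.2
eef_pos: [618.3, -38.0, 248.3]
tool_rot: [3.138, 0.005, 2.69]
force: [7.3, 2.9, 2.9]
width: 23.8
gripper_force: 59.0
```

```bash
python3 - <<'E'
from g import *
now();meas(12)
gen([.5]*12)
E
```

```text
t 18.2 p [618.34 -37.97 248.34] ang -64.35 r 59.99 Ftan 7.86 Frad 0.54 Fz 2.87 lag tan/rad/z -2.85 -0.04 -0.53 w 23.8
t 18.8 p [618.24 -38.01 248.33] ang -64.45 r 59.98 Ftan 7.89 Frad 0.56 Fz 3.35 lag tan/rad/z -2.74 -0.03 -0.52 w 23.9
[[[0, 0, 0, -0.003, 0.003, 0.0, 1], [0, 0, 0, -0.002, 0.003, 0.0, 1], [0, 0, 0, -0.002, 0.002, 0.0, 1], [0, 0, 0, -0.002, 0.003, 0.0, 1], [0, 0, 0, -0.002, 0.003, 0.0, 1], [0, 0, 0, -0.003, 0.003, -0.0, 1], [0, 0, 0, -0.002, 0.002, -0.0, 1], [0, 0, 0, -0.002, 0.003, -0.0, 1], [0, 0, 0, -0.002, 0.003, -0.0, 1], [0, 0, 0, -0.002, 0.003, -0.0, 1], [0, 0, 0, -0.002, 0.003, -0.0, 1], [0, 0, 0, -0.002, 0.002, -0.0, 1]]]
cmd [621.43 -36.42 247.81] ang -421.0
```

```bash
python3 - <<'E'
from g import *
s=load()
for a,b in((-.003,.003),(-.002,.003),(-.002,.002),(-.002,.003),(-.002,.003),(-.003,.003),(-.002,.002),(-.002,.003),(-.002,.003),(-.002,.003),(-.002,.003),(-.002,.002)):
    d=150*(a*X+b*Y);s['cmd'][0]-=d[0];s['cmd'][1]-=d[1]
s['ang']=-427.0;s['axis']=[592.33,16.13];save(s);print(s['cmd'])
gen([4,8]+[12]*10)
for i in range(6): gen([12]*12)
gen([12]*6+[8,6,4,2,1,1])
E
```

```text
[np.float64(615.7550913925369), np.float64(-39.16365906487754), 247.81299999999982]
[[[0, 0, 0, -0.018, 0.022, -0.0, 1], [0, 0, 0, -0.03, 0.047, -0.001, 1], [0, 0, 0, -0.033, 0.077, -0.0, 1], [0, 0, 0, -0.016, 0.082, -0.001, 1], [0, 0, 0, 0.002, 0.084, -0.001, 1], [0, 0, 0, 0.018, 0.081, -0.0, 1], [0, 0, 0, 0.036, 0.076, -0.001, 1], [0, 0, 0, 0.05, 0.067, -0.001, 1], [0, 0, 0, 0.063, 0.055, -0.0, 1], [0, 0, 0, 0.073, 0.04, -0.001, 1], [0, 0, 0, 0.08, 0.025, -0.001, 1], [0, 0, 0, 0.083, 0.007, -0.0, 1]]]
cmd [617.73  70.48 248.86] ang -295.0
[[[0, 0, 0, 0.083, -0.01, -0.001, 1], [0, 0, 0, 0.079, -0.027, -0.001, 1], [0, 0, 0, 0.072, -0.043, -0.0, 1], [0, 0, 0, 0.061, -0.057, -0.001, 1], [0, 0, 0, 0.048, -0.069, -0.001, 1], [0, 0, 0, 0.033, -0.077, -0.0, 1], [0, 0, 0, 0.016, -0.082, -0.001, 1], [0, 0, 0, -0.001, -0.083, -0.001, 1], [0, 0, 0, -0.019, -0.082, -0.0, 1], [0, 0, 0, -0.035, -0.076, -0.001, 1], [0, 0, 0, -0.05, -0.066, -0.001, 1], [0, 0, 0, -0.064, -0.055, -0.0, 1]]]
cmd [539.93 -12.94 250.06] ang -151.0
[[[0, 0, 0, -0.073, -0.041, -0.001, 1], [0, 0, 0, -0.08, -0.024, -0.001, 
[... 2061 characters left out ...]
01, 1], [0, 0, 0, -0.001, -0.083, -0.001, 1], [0, 0, 0, -0.019, -0.082, -0.0, 1], [0, 0, 0, -0.035, -0.076, -0.001, 1], [0, 0, 0, -0.05, -0.066, -0.001, 1], [0, 0, 0, -0.064, -0.055, -0.0, 1]]]
cmd [539.93 -12.94 256.06] ang 569.0
[[[0, 0, 0, -0.073, -0.041, -0.001, 1], [0, 0, 0, -0.08, -0.024, -0.001, 1], [0, 0, 0, -0.083, -0.008, -0.0, 1], [0, 0, 0, -0.083, 0.01, -0.001, 1], [0, 0, 0, -0.079, 0.027, -0.001, 1], [0, 0, 0, -0.072, 0.043, -0.0, 1], [0, 0, 0, -0.042, 0.037, -0.001, 1], [0, 0, 0, -0.028, 0.031, 0.0, 1], [0, 0, 0, -0.017, 0.022, -0.0, 1], [0, 0, 0, -0.008, 0.012, -0.0, 1], [0, 0, 0, -0.003, 0.006, -0.0, 1], [0, 0, 0, -0.004, 0.006, -0.0, 1]]]
cmd [625.03 -34.17 256.81] ang 663.0
```

{"name": "step_arm", "arguments": {"series": [[[0, 0, 0, -0.018, 0.022, 0.0, 1], [0, 0, 0, -0.03, 0.047, -0.001, 1], [0, 0, 0, -0.033, 0.077, 0.0, 1], [0, 0, 0, -0.016, 0.082, -0.001, 1], [0, 0, 0, 0.002, 0.084, -0.001, 1], [0, 0, 0, 0.018, 0.081, 0.0, 1], [0, 0, 0, 0.036, 0.076, -0.001, 1], [0, 0, 0, 0.05, 0.067, -0.001, 1], [0, 0, 0, 0.063, 0.055, 0.0, 1], [0, 0, 0, 0.073, 0.04, -0.001, 1], [0, 0, 0, 0.08, 0.025, -0.001, 1], [0, 0, 0, 0.083, 0.007, 0.0, 1]]]}}

```text
clock: 20.0
eef_pos: [618.4, 70.2, 249.3]
tool_rot: [3.141, 0.002, 2.689]
force: [1.9, -0.3, 7.1]
width: 23.9
gripper_force: 59.2
```

{"name": "step_arm", "arguments": {"series": [[[0, 0, 0, 0.083, -0.01, -0.001, 1], [0, 0, 0, 0.079, -0.027, -0.001, 1], [0, 0, 0, 0.072, -0.043, 0.0, 1], [0, 0, 0, 0.061, -0.057, -0.001, 1], [0, 0, 0, 0.048, -0.069, -0.001, 1], [0, 0, 0, 0.033, -0.077, 0.0, 1], [0, 0, 0, 0.016, -0.082, -0.001, 1], [0, 0, 0, -0.001, -0.083, -0.001, 1], [0, 0, 0, -0.019, -0.082, 0.0, 1], [0, 0, 0, -0.035, -0.076, -0.001, 1], [0, 0, 0, -0.05, -0.066, -0.001, 1], [0, 0, 0, -0.064, -0.055, 0.0, 1]]]}}

```text
clock: 21.2
eef_pos: [539.7, -12.8, 250.5]
tool_rot: [3.141, -0.001, 2.689]
force: [1.6, 4.1, 7.5]
width: 23.6
gripper_force: 59.3
```

Tracking well.

{"name": "step_arm", "arguments": {"series": [[[0, 0, 0, -0.073, -0.041, -0.001, 1], [0, 0, 0, -0.08, -0.024, -0.001, 1], [0, 0, 0, -0.083, -0.008, 0.0, 1], [0, 0, 0, -0.083, 0.01, -0.001, 1], [0, 0, 0, -0.079, 0.027, -0.001, 1], [0, 0, 0, -0.072, 0.043, 0.0, 1], [0, 0, 0, -0.061, 0.057, -0.001, 1], [0, 0, 0, -0.048, 0.069, -0.001, 1], [0, 0, 0, -0.033, 0.077, 0.0, 1], [0, 0, 0, -0.016, 0.082, -0.001, 1], [0, 0, 0, 0.002, 0.084, -0.001, 1], [0, 0, 0, 0.018, 0.081, 0.0, 1]]]}}

```text
clock: 22.4
eef_pos: [651.6, 6.4, 251.7]
tool_rot: [-3.138, 0.001, 2.687]
force: [-1.0, -1.9, 9.6]
width: 23.7
gripper_force: 59.5
```

{"name": "step_arm", "arguments": {"series": [[[0, 0, 0, 0.036, 0.076, -0.001, 1], [0, 0, 0, 0.05, 0.067, -0.001, 1], [0, 0, 0, 0.063, 0.055, 0.0, 1], [0, 0, 0, 0.073, 0.04, -0.001, 1], [0, 0, 0, 0.08, 0.025, -0.001, 1], [0, 0, 0, 0.083, 0.007, 0.0, 1], [0, 0, 0, 0.083, -0.01, -0.001, 1], [0, 0, 0, 0.079, -0.027, -0.001, 1], [0, 0, 0, 0.072, -0.043, 0.0, 1], [0, 0, 0, 0.061, -0.057, -0.001, 1], [0, 0, 0, 0.048, -0.069, -0.001, 1], [0, 0, 0, 0.033, -0.077, 0.0, 1]]]}}

```text
clock: 23.6
eef_pos: [548.3, 57.0, 252.9]
tool_rot: [3.141, 0.001, 2.69]
force: [2.5, 1.4, 6.2]
width: 23.9
gripper_force: 59.2
```

{"name": "step_arm", "arguments": {"series": [[[0, 0, 0, 0.016, -0.082, -0.001, 1], [0, 0, 0, -0.001, -0.083, -0.001, 1], [0, 0, 0, -0.019, -0.082, 0.0, 1], [0, 0, 0, -0.035, -0.076, -0.001, 1], [0, 0, 0, -0.05, -0.066, -0.001, 1], [0, 0, 0, -0.064, -0.055, 0.0, 1], [0, 0, 0, -0.073, -0.041, -0.001, 1], [0, 0, 0, -0.08, -0.024, -0.001, 1], [0, 0, 0, -0.083, -0.008, 0.0, 1], [0, 0, 0, -0.083, 0.01, -0.001, 1], [0, 0, 0, -0.079, 0.027, -0.001, 1], [0, 0, 0, -0.072, 0.043, 0.0, 1]]]}}

```text
clock: 24.8
eef_pos: [602.6, -43.1, 254.0]
tool_rot: [-3.141, -0.003, 2.688]
force: [-2.9, 2.1, 10.7]
width: 23.7
gripper_force: 59.6
```

{"name": "step_arm", "arguments": {"series": [[[0, 0, 0, -0.061, 0.057, -0.001, 1], [0, 0, 0, -0.048, 0.069, -0.001, 1], [0, 0, 0, -0.033, 0.077, 0.0, 1], [0, 0, 0, -0.016, 0.082, -0.001, 1], [0, 0, 0, 0.002, 0.084, -0.001, 1], [0, 0, 0, 0.018, 0.081, 0.0, 1], [0, 0, 0, 0.036, 0.076, -0.001, 1], [0, 0, 0, 0.05, 0.067, -0.001, 1], [0, 0, 0, 0.063, 0.055, 0.0, 1], [0, 0, 0, 0.073, 0.04, -0.001, 1], [0, 0, 0, 0.08, 0.025, -0.001, 1], [0, 0, 0, 0.083, 0.007, 0.0, 1]]]}}

```text
clock: 26.0
eef_pos: [618.4, 70.2, 255.3]
tool_rot: [3.141, 0.002, 2.689]
force: [1.9, -0.3, 6.7]
width: 23.7
gripper_force: 59.2
```

{"name": "step_arm", "arguments": {"series": [[[0, 0, 0, 0.083, -0.01, -0.001, 1], [0, 0, 0, 0.079, -0.027, -0.001, 1], [0, 0, 0, 0.072, -0.043, 0.0, 1], [0, 0, 0, 0.061, -0.057, -0.001, 1], [0, 0, 0, 0.048, -0.069, -0.001, 1], [0, 0, 0, 0.033, -0.077, 0.0, 1], [0, 0, 0, 0.016, -0.082, -0.001, 1], [0, 0, 0, -0.001, -0.083, -0.001, 1], [0, 0, 0, -0.019, -0.082, 0.0, 1], [0, 0, 0, -0.035, -0.076, -0.001, 1], [0, 0, 0, -0.05, -0.066, -0.001, 1], [0, 0, 0, -0.064, -0.055, 0.0, 1]]]}}

```text
clock: 27.2
eef_pos: [539.7, -12.8, 256.5]
tool_rot: [3.141, -0.001, 2.689]
force: [2.3, 3.4, 7.9]
width: 23.6
gripper_force: 59.3
```

{"name": "step_arm", "arguments": {"series": [[[0, 0, 0, -0.073, -0.041, -0.001, 1], [0, 0, 0, -0.08, -0.024, -0.001, 1], [0, 0, 0, -0.083, -0.008, 0.0, 1], [0, 0, 0, -0.083, 0.01, -0.001, 1], [0, 0, 0, -0.079, 0.027, -0.001, 1], [0, 0, 0, -0.072, 0.043, 0.0, 1], [0, 0, 0, -0.042, 0.037, -0.001, 1], [0, 0, 0, -0.028, 0.031, 0.0, 1], [0, 0, 0, -0.017, 0.022, 0.0, 1], [0, 0, 0, -0.008, 0.012, 0.0, 1], [0, 0, 0, -0.003, 0.006, 0.0, 1], [0, 0, 0, -0.004, 0.006, 0.0, 1]]]}}

```text
clock: 28.4
eef_pos: [623.5, -35.2, 257.2]
tool_rot: [-3.139, -0.002, 2.688]
force: [-3.3, -0.0, 10.5]
width: 23.7
gripper_force: 59.6
```

```bash
python3 - <<'E'
from g import *
meas(2)
gen([3,3,3,3,2,2,2,1,1,1,.8])
E
```

```text
t 28.5 p [623.7  -35.08 257.24] ang -58.5 r 60.05 Ftan -1.25 Frad -0.7 Fz 9.38 lag tan/rad/z 1.6 -0.08 -0.43 w 23.8
[[[0, 0, 0, -0.01, 0.018, -0.001, 1], [0, 0, 0, -0.01, 0.019, 0.0, 1], [0, 0, 0, -0.008, 0.019, 0.0, 1], [0, 0, 0, -0.007, 0.02, -0.0, 1], [0, 0, 0, -0.005, 0.013, -0.0, 1], [0, 0, 0, -0.004, 0.013, -0.0, 1], [0, 0, 0, -0.003, 0.014, -0.0, 1], [0, 0, 0, -0.001, 0.007, -0.0, 1], [0, 0, 0, -0.002, 0.006, -0.001, 1], [0, 0, 0, -0.001, 0.007, 0.0, 1], [0, 0, 0, -0.001, 0.006, 0.0, 1]]]
cmd [641.36 -18.43 257.11] ang 684.8
```

{"name": "step_arm", "arguments": {"series": [[[0, 0, 0, -0.01, 0.018, -0.001, 1], [0, 0, 0, -0.01, 0.019, 0.0, 1], [0, 0, 0, -0.008, 0.019, 0.0, 1], [0, 0, 0, -0.007, 0.02, 0.0, 1], [0, 0, 0, -0.005, 0.013, 0.0, 1], [0, 0, 0, -0.004, 0.013, 0.0, 1], [0, 0, 0, -0.003, 0.014, 0.0, 1], [0, 0, 0, -0.001, 0.007, 0.0, 1], [0, 0, 0, -0.002, 0.006, -0.001, 1], [0, 0, 0, -0.001, 0.007, 0.0, 1], [0, 0, 0, -0.001, 0.006, 0.0, 1]]]}}

```text
clock: 29.6
eef_pos: [640.0, -20.3, 257.4]
tool_rot: [-3.139, -0.001, 2.687]
force: [-1.9, -1.6, 8.6]
width: 23.7
gripper_force: 59.5
```

```bash
python3 - <<'E'
from g import *
meas(4)
gen([.3]*2)
E
```

```text
t 29.8 p [640.15 -20.2  257.44] ang -37.23 r 60.06 Ftan -2.08 Frad -0.67 Fz 8.02 lag tan/rad/z 2.14 -0.11 -0.33 w 23.5
[[[0, 0, 0, -0.0, 0.002, 0.0, 1], [0, 0, 0, -0.001, 0.002, 0.0, 1]]]
cmd [641.76 -17.95 257.11] ang 685.3999999999999
```

{"name": "step_arm", "arguments": {"series": [[[0, 0, 0, -0.001, 0.004, 0, 1], [0, 0, 0, 0, 0.004, 0, 1], [0, 0, 0, -0.001, 0.004, 0, 1], [0, 0, 0, 0, 0.003, 0, 1], [0, 0, 0, 0, 0, 0, 1], [0, 0, 0, 0, 0, 0, 1]]]}}

```text
clock: 30.4
eef_pos: [641.4, -18.5, 257.4]
tool_rot: [-3.139, -0.001, 2.687]
force: [-1.3, -1.4, 8.6]
width: 23.6
gripper_force: 59.4
```

```bash
python3 - <<'E'
from g import *
s=load();c=np.array([641.36,-18.43])+150*(-.002*X+.015*Y);s['cmd'][:2]=list(c);s['ang']=687;save(s)
meas(4)
E
```

```text
t 30.6 p [641.39 -18.5  257.45] ang -35.21 r 60.05 Ftan -2.15 Frad 0.18 Fz 8.79 lag tan/rad/z 2.3 -0.13 -0.34 w 24.1
```

{"name": "step_arm", "arguments": {"series": [[[0, 0, 0, 0.001, -0.004, 0, 1], [0, 0, 0, 0.001, -0.004, 0, 1], [0, 0, 0, 0, -0.004, 0, 1], [0, 0, 0, 0, -0.003, 0, 1], [0, 0, 0, 0, 0, 0, 1], [0, 0, 0, 0, 0, 0, 1]]]}}

```text
clock: 31.2
eef_pos: [641.2, -18.7, 257.5]
tool_rot: [-3.141, 0.0, 2.689]
force: [0.9, 1.2, 6.7]
width: 23.6
gripper_force: 59.4
```

```bash
python3 - <<'E'
from g import *
s=load();c=np.array([641.36,-18.43]);s['cmd'][:2]=list(c);save(s)
meas(4)
E
```

```text
t 31.4 p [641.25 -18.7  257.49] ang -35.45 r 60.06 Ftan 1.36 Frad 0.38 Fz 6.66 lag tan/rad/z 0.28 -0.07 -0.38 w 23.1
```

{"name": "step_arm", "arguments": {"series": [[[0, 0, 0, 0, 0, 0, 0], [0, 0, 0, 0, 0, 0, 0], [0, 0, 0, 0, 0, 0, 0], [0, 0, 0, 0, 0, 0, 0], [0, 0, 0, 0, 0, 0, 0], [0, 0, 0, 0, 0, 0, 0], [0, 0, 0, 0, 0, -0.1, 0], [0, 0, 0, 0, 0, -0.2, 0], [0, 0, 0, 0, 0, -0.2, 0], [0, 0, 0, 0, 0, -0.2, 0], [0, 0, 0, 0, 0, 0, 0], [0, 0, 0, 0, 0, 0, 0]]]}}

```text
clock: 32.6
eef_pos: [641.5, -18.4, 362.6]
tool_rot: [3.141, 0.001, 2.689]
force: [-0.1, -0.2, -0.3]
width: 85.5
gripper_force: 0.0
```

```bash
python3 - <<'E'
from g import *
p=shot('wrist','w9.png');r=ctrl.recognise(p,'knob_grip')[0];s=ctrl.read_state()
q=atz(p,r['centre'],276);print(s['eef_pos'],s['width'],r['score'],q,np.degrees(np.arctan2(q[1]-16.13,q[0]-592.33)))
E
```

```text
[640.70618114 -18.27317736 360.89444363] 85.36079612974311 0.88 [639.7379661  -18.86077114 276.        ] -36.43021432797172
```

View pics/w9.png

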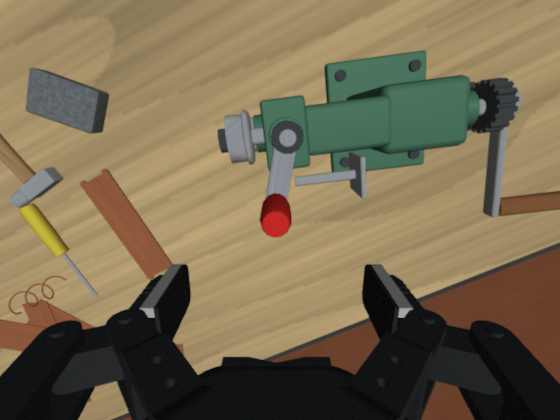

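The handle, at pixel (276,215), stayed at about -35° after release. The gripper is clear of it, so I'm handing in.

```bash
python3 -c "
from cell import ctrl
print(ctrl.finish_job())"
```

```text
the job is handed in; nothing more can be done
None
```

I wound the crank down until the rolls met, well short of jamming, then wound it back three full turns from the point where I judged they first touched (uncertain by about 2°), let go, and handed the job in; no verdict came back.

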